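# Mesh the gear on the orange test fixture

### The job

On the gear test fixture with the orange knob, rock the spindle by its black bar handle until a gap between the brass teeth faces the steel selector tooth, then slide the orange gear-change knob fully home towards the spindle so that the tooth sits in mesh. Leave the knob and the spindle of the fixture with the blue knob alone.

Things in the scene. Friction and masses are not known exactly. Their poses are not given: they have to be found in the camera images.
- orange_bar (a point): Centre of the black bar handle on the orange fixture's upright spindle, on its axis, 123 mm above the table. Bar 64 mm long (x axis), 16 wide (y), 36 high; the frame turns with it. Fixed below it: a brass wheel, top at 93 mm, six teeth 60 degrees apart, 18 mm wide, tips 50 mm from the axis, gaps 32 mm wide. The bar's two ends lie over the middles of opposite gaps.
- orange_knob (a point): Centre of the orange knob, an upright cylinder 28 mm wide, 40 high, 118 mm above the table. Its slide's top is at 94 mm, the fixture's housing 70 high, 250 x 150 mm. Its x axis is the slide direction, level, to the spindle's axis (115 mm off when right out). A steel tooth 12 mm wide leads it; it hits the brass teeth 6 mm in, unless a gap faces it within 12 degrees; it then centres the wheel.
- orange_shift (a joint): Travel of the orange knob towards the spindle: 0 = right out, 0.024 m = fully home against its stop. Stays where it is left; takes 2 to 5 N.
- orange_spindle (a joint): Angle of the orange fixture's spindle in rad, growing counterclockwise seen from above. At 0 the bar lies along the knob's slide direction and a gap faces the tooth; at 1.047 the next gap faces it. Stops at -0.3 and 1.35. It turns stiffly (about 0.06 N m) and stays where it is left.
- blue_shift (a joint): The same travel on the other fixture, built alike with a blue knob and blue stripes, which stands beside the first, on its left or right: to be left alone.
- blue_spindle (a joint): The same spindle angle on the fixture with the blue knob: to be left alone.

How it is judged:
At the end, for the whole second after the job is handed in: The orange knob is home (at least 19 of its 24 mm of travel) with its tooth in a gap of the spindle's wheel (spindle within 15 degrees of a mesh angle, 0 or 1.047 rad), and it is at rest (value of joint orange_shift above 0.019 m and (value of joint orange_spindle between -0.26 and 0.26 rad or value of joint orange_spindle between 0.787 and 1.307 rad) and velocity of joint orange_shift between -0.005 and 0.005 m/s); the robot touches nothing.
It fails at once if the blue fixture's gear-change knob is slid by more than about 6 mm (value of joint blue_shift above 0.01 m).
It fails at once if the blue fixture's spindle is turned by more than about 10 degrees (value of joint blue_spindle above 0.85 rad or value of joint blue_spindle below 0.2 rad).
It also fails if it takes over 45 s, if anything falls off the work surface, if the arm or the gripper's body presses on something with over 40 N, if the wrist force passes 120 N, or if a joint passes its speed limit or range.

### The arm

A 6-joint arm with a two-finger parallel gripper is mounted at the origin on the work surface. World frame = base frame: x ahead of the robot, y to its left, z up, the work surface at z = 0. Lengths are in m, angles in rad, forces in N, time in s.
With the tool pointing down it reaches from about 0.425 to 0.95 m from the base axis. Payload 14.7 kg.
Tool frame: the origin (TCP) lies midway between the tips of the shut fingers; the grasp point (between the pads) lies 19 mm behind it; y points along the fingers, x is the direction in which the jaws open and shut, and the axes are right-handed (so a half turn about y gives the same grasp; the last joint's range is limited). The gripper opens to 85 mm and grips with 20 to 120 N. Pads are 22 mm wide; open, the fingers measure 114 mm over their backs; the gripper's body (76 mm by 85 mm) begins 54 mm behind the grasp point. The pads swing forward as they close: fully open they stand 13 mm farther back than shut.
Start: joints at [1.283, 0.48, 1.596, -0, 1.065, -0.047], TCP at [0.155, 0.631, 0.231] pointing down, gripper open.
Joint ranges: [-2.75, 2.75], [-0.82, 2.05], [0.23, 2.67], [-1.56, 4.7], [0.09, 2.69], [-2.92, 2.92]. Speed limits (rad/s): [1.89, 1.89, 2.39, 3.01, 3.01, 3.01].

### API

Orientations are given as a rotation vector (axis times angle).
In Python, from cell import status, eyes, r, finder gives the robot as it stands.
- The arm moves only by the tool move_arm, never from a script. Its argument "plan" is a list of rows, each a list of 4 numbers: the shift along the world's x, y, z in units of 40 mm (1.0 is 40 mm), then the turn about the world's z in degrees. A call has 1 to 5 rows; each row is the pose to reach, as a shift and turn from the pose measured when the call began; what a row does not reach only later rows make up. A row lasts 1/8 s, in which the tool goes at most 62.5 mm and 10.7 degrees, less where a joint would pass 70% of its speed; a pose out of reach is approached as far as the arm can. A call with a gripper value outside its range is refused whole. "grip" is the finger opening in mm, from 0 to 85.4, set as the call begins (left out, the last holds). The fingers move at their own pace and stop on an object; "squeeze" is the grip in N (left out, the last holds). Time passes only in rows, so rows that repeat a pose let the fingers close. It gives the time, the measured TCP pose, the force and the opening at its end, in the units of the state.
- status.observe(): the state, without advancing time (a new reading comes with each control period).
- eyes.capture(name): name is "side" or "top"; returns a dict with "pixels" (384x512x3 uint8, blue, green, red), "depth" (384x512 float32, m along the optical axis (not along the pixel's ray), 0 where there is no reading), "fx", "fy", "cx", "cy" (pixels), "distortion" ([k1, k2, p1, p2, k3] as OpenCV has them; the pictures are not rectified), "rvec" (rotation vector, rad) and "tvec" (3), from world to camera coordinates, as OpenCV has them. Camera axes: x right, y down, z forward; pixel columns grow to the right and rows downward; lengths in m; the calibration is good to about 2 mm. A picture is of the moment at which its call begins.
- r.job_done(): hands the job in, once; it reports no verdict.
Trained networks look in a picture, given as the dict that the camera call returned (one of the last four; its "shot" number tells which), for a name from the list of things; names that differ only in an ending like _2 or _b are one class to them, and where a whole thing is asked for, a point or a joint stands for the part that bears it (a point fixed in the world has none). Each returns a list of dicts, best first, with "p" (0 to 1); they miss things now and then, are a little off and sometimes report something else, mostly with a low value. They report only what shows in the picture. A call takes as long as a camera call.
- finder.boxes_of(picture, thing): "rect" ([left, top, width, height] in pixels, round what is visible of it).
The state is a dict: "time_s": time; "q": joint angles; "qvel": joint speeds; "effort": joint torques, N m; "eef_pos": TCP position; "tool_rot": TCP orientation; "wrist_force": force on the tool from outside, world axes, zero at the start; "wrist_torque": the same for the moment, N m; "gripper_width": opening from 0.0 (shut) to 1.0 (fully open).
Only numpy, scipy, OpenCV 4.12 (cv2) and the standard library are available. Lean on these libraries where they do the work, as an engineer would, in place of code of your own. Each camera call takes 0.05 s, during which the arm holds its last target.

## Working session

There is one attempt and no reset: what is moved stays moved. The work goes in short steps, Python scripts to look and compute and a tool call to move; the robot and the scene stay as the last step left them, time stands still between calls to the robot, and variables do not carry over. Pictures are saved under pics/ and viewed, and the job is handed in when it is done.

Besides the shell and the picture viewer there is one more tool, called after ">>>" as name(argument=value, ...) on one line, values as JSON. move_arm: Moves the arm, as the interface text tells. Its arguments: {"type":"object","properties":{"plan":{"type":"array","items":{"type":"array","items":{"type":"number"}}},"grip":{"type":"number"},"squeeze":{"type":"number"}},"required":["plan"]}

```bash
mkdir -p pics; ls; python3 - <<'E'
from cell import status, eyes, r, finder
import cv2,pickle
print(status.observe())
for n in ("top","side"):
    p=eyes.capture(n); cv2.imwrite(f"pics/{n}0.png",p["pixels"]); pickle.dump(p,open(f"{n}0.pkl","wb"))
    print(n,p["fx"],p["cx"],p["rvec"],p["tvec"],p["distortion"])
    for t in ("orange_bar","orange_knob","blue_shift"):
        print(t,[(d["rect"],round(d["p"],2)) for d in finder.boxes_of(p,t)][:3])
E
```

```text
pics
{'time_s': 0.0, 'q': array([ 1.28338508e+00,  4.80797546e-01,  1.59687296e+00, -2.01164305e-05,
        1.06510406e+00, -4.65795403e-02]), 'qvel': array([ 0.00067266,  0.00235041, -0.00033406,  0.00139098, -0.00139253,
        0.00029637]), 'effort': array([-3.20810948e-03, -9.50671005e+01, -4.30166638e+01, -2.01797716e-04,
        1.25884730e-02, -1.63828878e-05]), 'eef_pos': array([0.15488788, 0.6308519 , 0.23069498]), 'tool_rot': array([-1.31425836, -1.02929256,  1.03088319]), 'wrist_force': array([-0.34227669, -0.35819728,  0.39286963]), 'wrist_torque': array([0.01739722, 0.05096083, 0.01524635]), 'gripper_width': 1.005152373168408}
top 463.8689541739888 253.86125722421426 [ 2.10013318 -2.15677964  0.12622548] [0.01658006 0.57376334 0.88571333] [-0.10931925  0.          0.          0.          0.        ]
orange_bar [([349.3, 161.2, 48.1, 53.9], 0.84)]
orange_knob [([367.5, 217.8, 26.4, 43.1], 0.86)]
blue_shift [([165.0, 195.2, 22.9, 42.6], 0.95)]
side 365.01808243291947 257.78821480494554 [ 0.27229539 -2.76583384  1.32358777] [0.54671411 0.14816987 0.63881466] [-0.1199072  0.         0.         0.         0.       ]
orange_bar [([244.2, 109.2, 43.1, 41.5], 0.97)]
orange_knob [([291.3, 117.0, 35.6, 28.5], 0.87)]
blue_shift [([222.0, 233.2, 59.6, 40.7], 0.65)]
```

View pics/top0.png

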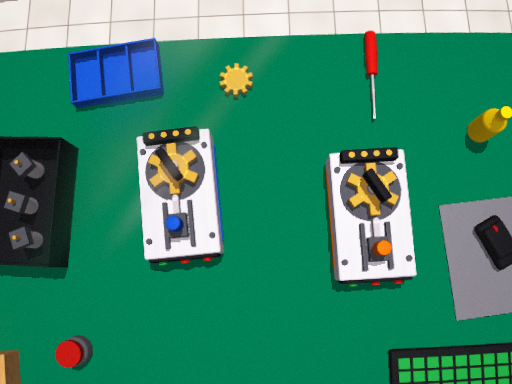

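View pics/side0.png

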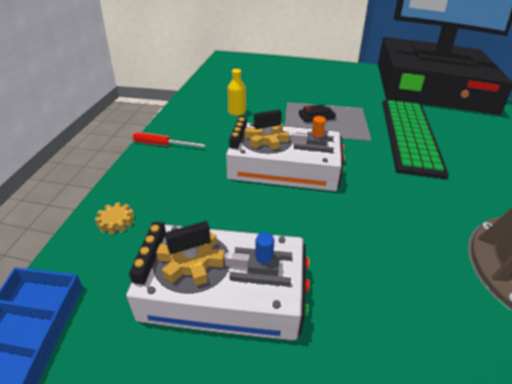

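The top picture shows the orange fixture on the right, with its bar at about (377,186) and its knob at (381,248). The blue fixture is on the left. Next I localise the parts with depth.

```bash
cat > h.py <<'E'
import cv2,numpy as np
def world(p):
    K=np.array([[p["fx"],0,p["cx"]],[0,p["fy"],p["cy"]],[0,0,1]])
    h,w=p["depth"].shape
    uv=np.stack(np.meshgrid(np.arange(w),np.arange(h)),-1).reshape(-1,1,2).astype(np.float64)
    n=cv2.undistortPoints(uv,K,np.array(p["distortion"])).reshape(h,w,2)
    d=p["depth"]; c=np.dstack([n[...,0]*d,n[...,1]*d,d])
    R=cv2.Rodrigues(np.array(p["rvec"]))[0]
    return (c-np.array(p["tvec"]).ravel())@R
def pix(p,X):
    K=np.array([[p["fx"],0,p["cx"]],[0,p["fy"],p["cy"]],[0,0,1]])
    return cv2.projectPoints(np.array(X,float).reshape(-1,3),np.array(p["rvec"]),np.array(p["tvec"]),K,np.array(p["distortion"]))[0].reshape(-1,2)
def measure(p):
    W=world(p);b=p["pixels"].astype(int);B,G,R=b[...,0],b[...,1],b[...,2]
    v,u=np.mgrid[:384,:512]
    ok=(p["depth"]>0)&(np.abs(W[...,0]-CX[0])<.12)&(np.abs(W[...,1]-CX[1])<.08)
    k=ok&(R>150)&(G<130)&(B<60)&(W[...,2]>.125)
    ba=ok&(R<70)&(G<70)&(B<70)&(W[...,2]>.125)
    out={}
    for n,m in(("knob",k),("bar",ba)):
        P=W[m]; 
        if len(P)<5: print(n,"few",len(P)); continue
        zt=np.percentile(P[:,2],90); T=P[np.abs(P[:,2]-np.median(P[P[:,2]>zt-.008,2]))<.006]
        print(n,len(P),len(T),"mean",T.mean(0).round(4),"min",T.min(0).round(3),"max",T.max(0).round(3))
        if n=="bar":
            r=cv2.minAreaRect((T[:,:2]*1000).astype(np.float32)); print(r)
            C=T[:,:2]-T[:,:2].mean(0); w,V=np.linalg.eigh(C.T@C); d=V[:,1]; print("dir deg",np.degrees(np.arctan2(d[1],d[0])))
CX=(.68,-.28)
E
python3 - <<'E'
import pickle,cv2
import h
p=pickle.load(open("top0.pkl","rb"));W=h.world(p)
for u,v in((377,186),(381,248),(368,215),(345,275),(410,275),(335,155),(402,152)): print((u,v),W[v,u].round(3))
h.CX=tuple((W[186,377,:2]+W[248,381,:2])/2)
print(h.CX);h.measure(p)
cv2.imwrite("pics/z.png",cv2.resize(p["pixels"][135:295,310:440],None,fx=4.5,fy=3.7,interpolation=cv2.INTER_CUBIC))
q=pickle.load(open("side0.pkl","rb"));print("side");h.measure(q)
cv2.imwrite("pics/zs.png",cv2.resize(q["pixels"][95:195,215:355],None,fx=5,fy=5,interpolation=cv2.INTER_CUBIC))
E
```

```text
(377, 186) [ 0.573 -0.224  0.138]
(381, 248) [ 0.462 -0.225  0.136]
(368, 215) [ 0.529 -0.219  0.069]
(345, 275) [ 0.416 -0.169  0.072]
(410, 275) [ 0.411 -0.293  0.071]
(335, 155) [ 0.649 -0.161  0.07 ]
(402, 152) [ 0.652 -0.295  0.07 ]
(np.float64(0.5178129650607953), np.float64(-0.22417572797341054))
knob 68 68 mean [ 0.4643 -0.23    0.1358] min [ 0.451 -0.244  0.133] max [ 0.551 -0.217  0.139]
bar 349 299 mean [ 0.5754 -0.2252  0.1397] min [ 0.546 -0.246  0.134] max [ 0.605 -0.205  0.144]
((576.0231323242188, -225.3097686767578), (62.22942352294922, 16.442272186279297), 31.97688865661621)
dir deg -149.33447583998816
side
knob 98 82 mean [ 0.4657 -0.2242  0.1348] min [ 0.453 -0.24   0.129] max [ 0.479 -0.214  0.138]
bar 218 142 mean [ 0.5798 -0.2186  0.1376] min [ 0.553 -0.239  0.132] max [ 0.607 -0.202  0.142]
((579.8765869140625, -220.66546630859375), (60.14866256713867, 13.142012596130371), 31.106731414794922)
dir deg -149.17704402511492
```

View pics/z.png

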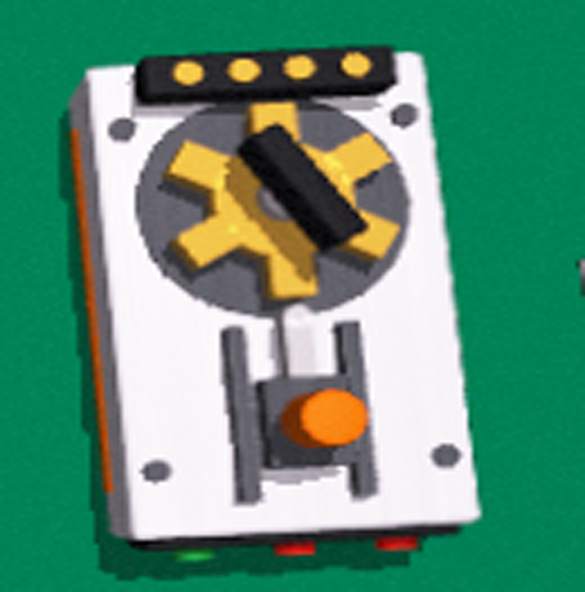

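View pics/zs.png

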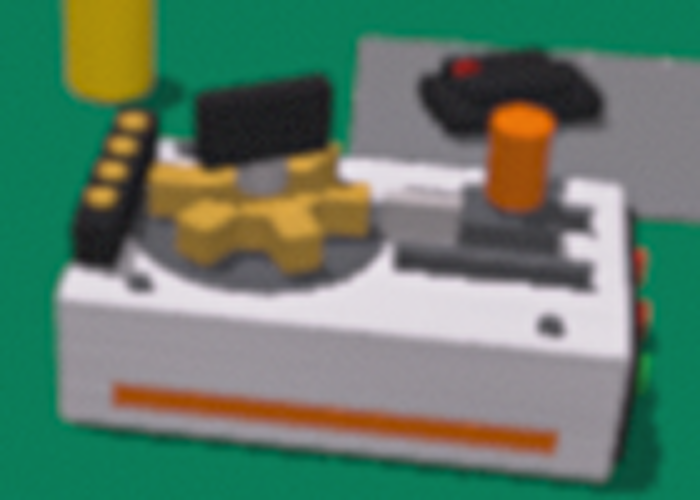

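Both views put the bar at about (0.578, -0.223), pointing about 31°. I still need the slide direction and the jaw yaw.

```bash
python3 - <<'E'
import pickle,cv2,numpy as np,h
from cell import status
s=status.observe();R=cv2.Rodrigues(s["tool_rot"])[0];print(R.round(2),"jaw yaw",np.degrees(np.arctan2(R[1,0],R[0,0])))
for n in("top","side"):
    p=pickle.load(open(n+"0.pkl","rb"));W=h.world(p);b=p["pixels"]
    hsv=cv2.cvtColor(b,cv2.COLOR_BGR2HSV)
    m=(abs(W[...,2]-.07)<.004)&(abs(W[...,0]-.53)<.17)&(abs(W[...,1]+.225)<.11)&(p["depth"]>0)
    P=(W[m][:,:2]*1000).astype(np.float32);print(n,len(P),cv2.minAreaRect(P))
    # obstacles: max height along path
    mm=(p["depth"]>0)&(W[...,2]>.15)&(W[...,0]>0)&(W[...,0]<.8)&(abs(W[...,1])<.8);print(W[mm].min(0) if mm.any() else 0,W[mm].max(0) if mm.any() else 0)
    e=(p["depth"]>0)&(W[...,2]>.08)&(b.max(2)<70)&(W[...,0]>.615)&(W[...,0]<.68)&(abs(W[...,1]+.225)<.06);print("block",W[e].min(0),W[e].max(0))
E
```

```text
[[ 0.24 -0.   -0.97]
 [ 0.97 -0.    0.24]
 [-0.   -1.   -0.  ]] jaw yaw 76.20285406381726
top 6190 ((531.5481567382812, -227.08880615234375), (249.847900390625, 149.85755920410156), 2.173802375793457)
0 0
block [ 0.6310479  -0.27670407  0.0801127 ] [ 0.65586405 -0.16874601  0.09945333]
side 2006 ((534.2832641601562, -224.5807342529297), (249.90182495117188, 151.4550323486328), 1.7119957208633423)
0 0
block [ 0.63474774 -0.27480303  0.08005725] [ 0.65524648 -0.16580391  0.09602645]
```

>>> move_arm(plan=[[0.8, -1.15, 0.2, -10], [1.6, -2.3, 0.4, -20], [2.4, -3.45, 0.6, -30], [3.2, -4.6, 0.6, -40], [4.0, -5.75, 0.6, -50]], grip=45)

```text
time_s: 1.02
eef_pos: [0.3158, 0.3998, 0.2555]
tool_rot: [-1.541, -0.355, 0.354]
wrist_force: [0.3, -0.2, -0.1]
gripper_width: 0.524
```

>>> move_arm(plan=[[0.8, -1.15, 0, -10], [1.6, -2.3, 0, -20], [2.4, -3.45, 0, -30], [3.2, -4.6, 0, -40], [4.0, -5.75, 0, -50]])

```text
time_s: 1.65
eef_pos: [0.4767, 0.1681, 0.2558]
tool_rot: [-1.544, 0.334, -0.336]
wrist_force: [1.2, 0.4, -0.1]
gripper_width: 0.524
```

>>> move_arm(plan=[[0.4, -1.5, 0, -8], [0.8, -3.0, 0, -16], [1.2, -4.5, 0, -24], [1.6, -6.0, 0, -34], [2.0, -7.5, 0, -34]])

```text
time_s: 2.28
eef_pos: [0.5571, -0.134, 0.256]
tool_rot: [-1.419, 0.796, -0.799]
wrist_force: [2.0, 0.5, 0.8]
gripper_width: 0.524
```

```bash
cat > st.py <<'E'
from cell import status
import cv2,numpy as np
s=status.observe();R=cv2.Rodrigues(s["tool_rot"])[0];print(s["time_s"],s["eef_pos"].round(4),"yaw",np.degrees(np.arctan2(R[1,0],R[0,0])).round(2),s["wrist_force"].round(1),s["wrist_torque"].round(2),s["q"].round(2))
E
python3 st.py
```

```text
2.275 [ 0.5571 -0.134   0.256 ] yaw -58.63 [2.  0.5 0.8] [ 0.03 -0.08  0.  ] [-0.29  0.35  1.75 -0.    1.04  0.73]
```

>>> move_arm(plan=[[0.3, -1.1, 0, 0], [0.52, -2.2, -0.5, 0], [0.52, -2.22, -1.5, 0], [0.52, -2.22, -2.3, 0], [0.52, -2.22, -2.3, 0]])

```text
time_s: 2.9
eef_pos: [0.5764, -0.2223, 0.162]
tool_rot: [-1.42, 0.799, -0.795]
wrist_force: [0.7, -0.3, 0.9]
gripper_width: 0.532
```

```bash
python3 st.py; python3 - <<'E'
from cell import eyes
import cv2,h
h.CX=(.518,-.225)
for n in("top","side"):
    p=eyes.capture(n)
    try: h.measure(p)
    except Exception as e: print(e)
    u,v=h.pix(p,[.578,-.223,.13])[0].astype(int)
    cv2.imwrite(f"pics/{n}1.png",cv2.resize(p["pixels"][max(0,v-80):v+80,u-100:u+100],None,fx=3.5,fy=3.5,interpolation=cv2.INTER_CUBIC)); print(u,v)
E
```

```text
2.9 [ 0.5764 -0.2223  0.162 ] yaw -58.64 [ 0.7 -0.3  0.9] [0.01 0.02 0.02] [-0.42  0.51  1.74  0.    0.89  0.61]
knob few 0
bar 3598 317 mean [ 0.4557 -0.1487  0.7253] min [ 0.449 -0.154  0.721] max [ 0.462 -0.145  0.729]
((455.6949768066406, -148.8577423095703), (9.177305221557617, 11.450153350830078), 78.66199493408203)
dir deg 179.41355752705067
375 184
knob 71 56 mean [ 0.4646 -0.2203  0.1344] min [ 0.454 -0.231  0.13 ] max [ 0.475 -0.213  0.138]
bar 2472 164 mean [ 0.5744 -0.1921  0.3333] min [ 0.544 -0.225  0.329] max [ 0.611 -0.182  0.337]
((574.85302734375, -200.7267303466797), (66.44715881347656, 38.50417709350586), 9.927308082580566)
dir deg -170.95223989183933
268 116
```

View pics/side1.png

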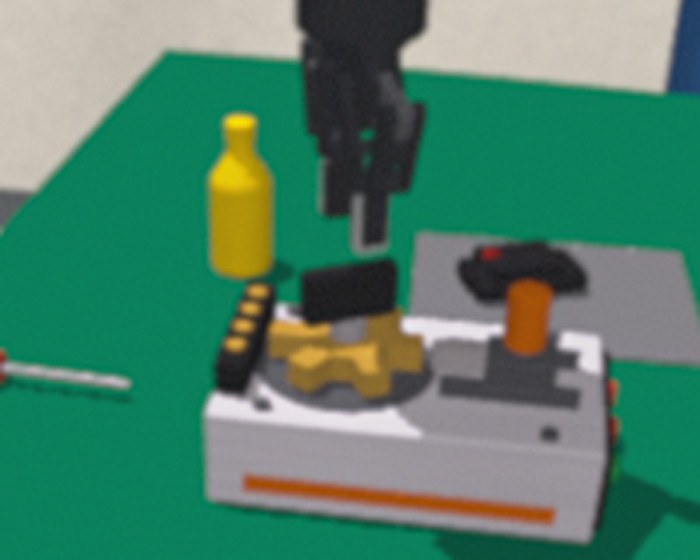

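View pics/top1.png

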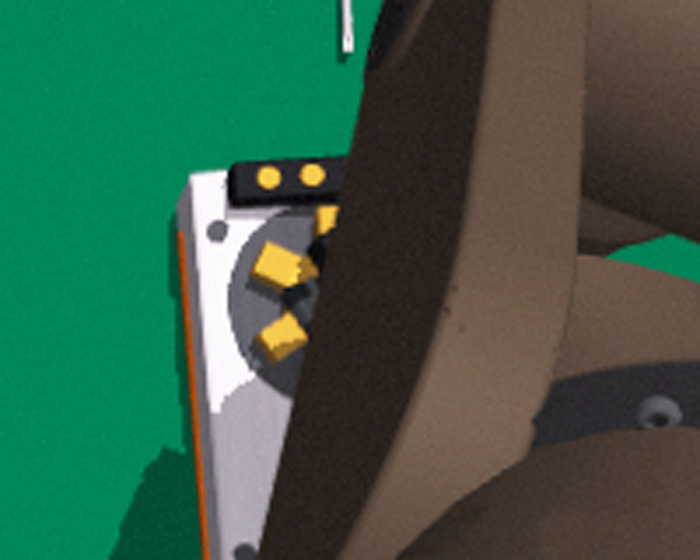

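The side picture shows the fingers straddling the bar, with fingertips at about (335,205) and (370,240) and the bar at (350,290). I go down and close.

>>> move_arm(plan=[[0.02, 0, -0.5, 0], [0.02, 0, -1.0, 0], [0.02, 0, -1.35, 0], [0.02, 0, -1.35, 0]])

```text
time_s: 3.5
eef_pos: [0.5791, -0.2228, 0.111]
tool_rot: [-1.419, 0.795, -0.799]
wrist_force: [-0.8, -0.5, 0.4]
gripper_width: 0.527
```

>>> move_arm(plan=[[0, 0, 0, 0], [0, 0, 0, 0], [0, 0, 0, 0], [0, 0, 0, 0]], grip=0, squeeze=20)

```text
time_s: 4.0
eef_pos: [0.5809, -0.2247, 0.1124]
tool_rot: [-1.42, 0.791, -0.803]
wrist_force: [4.5, -12.0, -0.3]
gripper_width: 0.183
```

```bash
python3 st.py
```

```text
4.0 [ 0.5809 -0.2247  0.1124] yaw -58.61 [  4.5 -12.   -0.3] [-1.45 -0.55  0.01] [-0.42  0.57  1.77 -0.    0.79  0.61]
```

The bar is held at 15.6 mm opening. I relieve the side load and then rotate clockwise.

>>> move_arm(plan=[[0.02, -0.04, 0, 0], [0.02, -0.04, 0, -5], [0.02, -0.04, 0, -10], [0.02, -0.04, 0, -15]])

```text
time_s: 4.5
eef_pos: [0.5812, -0.2255, 0.1125]
tool_rot: [-1.331, 0.994, -1.002]
wrist_force: [-0.9, 2.8, -4.9]
gripper_width: 0.179
```

```bash
python3 st.py
```

```text
4.5 [ 0.5812 -0.2255  0.1125] yaw -73.76 [-0.9  2.8 -4.9] [0.84 0.06 0.12] [-0.42  0.58  1.77 -0.    0.79  0.87]
```

>>> move_arm(plan=[[0, 0, 0, -5], [0, 0, 0, -10], [0, 0, 0, -14.5], [0, 0, 0, -14.5], [0, 0, 0, -14.5]])

```text
time_s: 5.12
eef_pos: [0.5813, -0.226, 0.1125]
tool_rot: [-1.225, 1.182, -1.192]
wrist_force: [2.0, -6.4, -9.9]
gripper_width: 0.183
```

```bash
python3 st.py
```

```text
5.125 [ 0.5813 -0.226   0.1125] yaw -88.27 [ 2.  -6.4 -9.9] [-0.63 -0.29 -0.04] [-0.42  0.58  1.77 -0.01  0.79  1.13]
```

Turned to -88°. Now I open, rise, and move to the knob, which is 115 mm back along the slide direction.

>>> move_arm(plan=[[0, 0, 0, 0], [0, 0, 0, 0], [0, 0, 0, 0], [0, 0, 0, 0]], grip=45)

```text
time_s: 5.62
eef_pos: [0.5814, -0.2259, 0.1126]
tool_rot: [-1.225, 1.182, -1.192]
wrist_force: [-0.1, -0.1, -0.1]
gripper_width: 0.528
```

>>> move_arm(plan=[[0, 0, 0.7, 0], [0, 0, 1.4, 0], [0, 0, 1.6, 0], [-1.4, -0.05, 1.6, 0], [-2.6, -0.1, 1.6, 0]], grip=55)

```text
time_s: 6.25
eef_pos: [0.4755, -0.2295, 0.1759]
tool_rot: [-1.226, 1.183, -1.191]
wrist_force: [-0.3, -0.6, 0.4]
gripper_width: 0.642
```

```bash
python3 st.py; python3 - <<'E'
from cell import eyes
import cv2,h
h.CX=(.518,-.225)
for n in("top","side"):
    p=eyes.capture(n)
    u,v=h.pix(p,[.52,-.223,.13])[0].astype(int)
    cv2.imwrite(f"pics/{n}2.png",cv2.resize(p["pixels"][max(0,v-80):v+80,u-100:u+100],None,fx=3.5,fy=3.5,interpolation=cv2.INTER_CUBIC))
    W=h.world(p);b=p["pixels"].astype(int)
    m=(b[...,2]>150)&(b[...,1]<130)&(b[...,0]<60)&(W[...,2]>.1)&(abs(W[...,1]+.225)<.06)&(p["depth"]>0)&(W[...,0]<.5)
    if m.any(): print(n,m.sum(),W[m].min(0),W[m].max(0),W[m].mean(0))
    k=(b.max(2)<70)&(W[...,2]>.11)&(W[...,2]<.15)&(abs(W[...,1]+.225)<.06)&(abs(W[...,0]-.578)<.05)&(p["depth"]>0)
    if k.any(): print(k.sum(),cv2.minAreaRect((W[k][:,:2]*1000).astype("float32")),W[k].max(0))
E
```

```text
6.25 [ 0.4755 -0.2295  0.1759] yaw -88.23 [-0.3 -0.6  0.4] [ 0.06 -0.01 -0.04] [-0.5   0.38  1.94 -0.    0.82  1.04]
top 38 [ 0.45148394 -0.23340592  0.13335272] [ 0.46427707 -0.21922045  0.1415487 ] [ 0.45668841 -0.22529616  0.13604683]
393 ((576.5130004882812, -224.8703155517578), (64.58851623535156, 15.927692413330078), 1.9923683404922485) [ 0.60875464 -0.21630543  0.14389295]
side 197 [ 0.45469332 -0.24015486  0.100731  ] [ 0.47912817 -0.21303372  0.13845852] [ 0.46643365 -0.2197238   0.12357344]
377 ((578.7073364257812, -219.4736785888672), (60.17908477783203, 14.004327774047852), 0.5660744905471802) [ 0.60878365 -0.21254282  0.14125204]
```

View pics/side2.png

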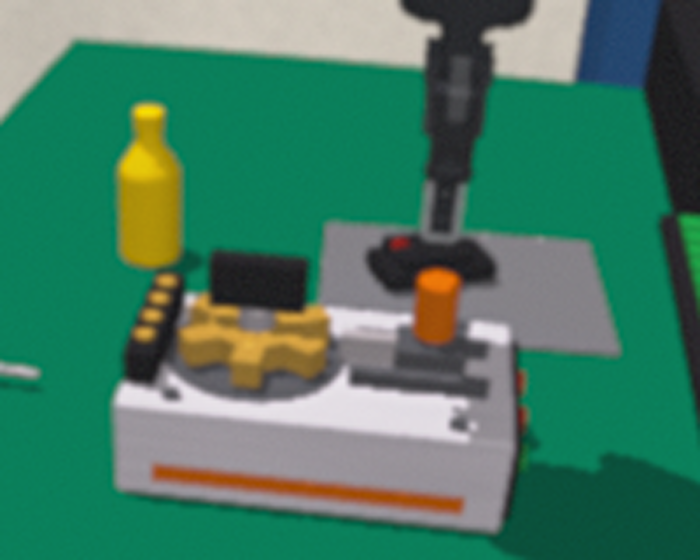

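View pics/top2.png

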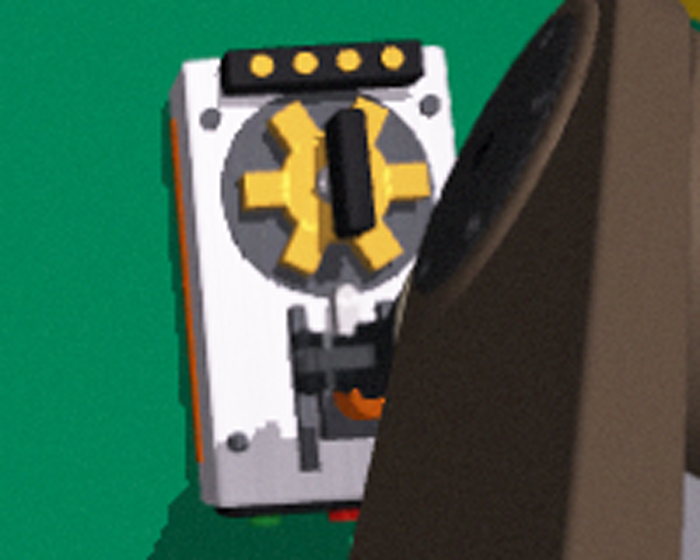

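The side picture shows the fingers above the knob, which is at (437,305). The top picture shows the bar along the slide, at (350,170), and a gap facing the tooth at (345,300). I go down onto the knob.

>>> move_arm(plan=[[-0.24, 0, 0, 0], [-0.24, 0, -0.6, 0], [-0.24, 0, -1.2, 0], [-0.24, 0, -1.68, 0], [-0.24, 0, -1.68, 0]])

```text
time_s: 6.98
eef_pos: [0.462, -0.2284, 0.1073]
tool_rot: [-1.227, 1.189, -1.187]
wrist_force: [-0.5, 0.2, 0.0]
gripper_width: 0.646
```

>>> move_arm(plan=[[0, 0, 0, 0], [0, 0, 0, 0], [0, 0, 0, 0], [0, 0, 0, 0]], grip=0, squeeze=25)

```text
time_s: 7.48
eef_pos: [0.463, -0.2295, 0.1081]
tool_rot: [-1.227, 1.186, -1.189]
wrist_force: [0.6, -7.5, -5.9]
gripper_width: 0.316
```

```bash
python3 st.py
```

```text
7.475 [ 0.463  -0.2295  0.1081] yaw -88.3 [ 0.6 -7.5 -5.9] [-1.11 -0.21 -0.01] [-0.52  0.47  2.01 -0.01  0.66  1.03]
```

>>> move_arm(plan=[[0.08, -0.02, 0, 0], [0.2, -0.01, 0, 0], [0.32, -0.01, 0, 0], [0.44, 0, 0, 0], [0.5, 0, 0, 0]])

```text
time_s: 8.1
eef_pos: [0.4832, -0.2291, 0.1081]
tool_rot: [-1.227, 1.187, -1.189]
wrist_force: [-2.5, 5.1, -4.4]
gripper_width: 0.319
```

```bash
python3 st.py
```

```text
8.1 [ 0.4832 -0.2291  0.1081] yaw -88.29 [-2.5  5.1 -4.4] [ 0.99  0.41 -0.01] [-0.5   0.49  1.97 -0.01  0.68  1.05]
```

Moved 20 mm at low force. I keep going to the stop.

>>> move_arm(plan=[[0.06, 0, 0, 0], [0.12, 0, 0, 0], [0.16, 0, 0, 0], [0.16, 0, 0, 0]])

```text
time_s: 8.6
eef_pos: [0.4859, -0.2288, 0.1079]
tool_rot: [-1.231, 1.192, -1.184]
wrist_force: [-28.7, -4.7, 11.9]
gripper_width: 0.32
```

```bash
python3 st.py
```

```text
8.6 [ 0.4859 -0.2288  0.1079] yaw -88.25 [-28.7  -4.7  11.9] [-0.75  4.43 -0.07] [-0.49  0.49  1.96 -0.01  0.69  1.05]
```

It met a hard stop after about 23 mm. I release, retreat, and check.

>>> move_arm(plan=[[0, 0, 0, 0], [0, 0, 0, 0], [0, 0, 0, 0], [0, 0, 0, 0]], grip=55)

```text
time_s: 9.1
eef_pos: [0.4863, -0.2289, 0.1081]
tool_rot: [-1.231, 1.191, -1.185]
wrist_force: [0.0, -0.6, 0.5]
gripper_width: 0.647
```

>>> move_arm(plan=[[0, 0, 0.7, 0], [0, 0, 1.5, 0], [0, 0, 2.5, 0], [0, 0.8, 3.2, 0], [0, 2.0, 3.5, 0]])

```text
time_s: 9.72
eef_pos: [0.4873, -0.149, 0.2498]
tool_rot: [-1.229, 1.19, -1.188]
wrist_force: [0.5, 0.3, -0.1]
gripper_width: 0.644
```

>>> move_arm(plan=[[0, 1.4, 0, 0], [0, 2.8, 0, 0], [0, 4.2, 0, 0], [0, 5.6, 0, 0], [0, 5.6, 0, 0]])

```text
time_s: 10.35
eef_pos: [0.4871, 0.0784, 0.2499]
tool_rot: [-1.23, 1.186, -1.185]
wrist_force: [-0.3, -1.0, 0.2]
gripper_width: 0.644
```

```bash
python3 st.py; python3 - <<'E'
from cell import eyes
import cv2,h
h.CX=(.518,-.225)
for n in("top","side"):
    p=eyes.capture(n); cv2.imwrite(f"pics/{n}3.png",cv2.resize(p["pixels"],(800,600),interpolation=cv2.INTER_CUBIC)); h.measure(p)
E
```

```text
10.35 [0.4871 0.0784 0.2499] yaw -88.09 [-0.3 -1.   0.2] [-0.01  0.06  0.03] [ 0.1   0.24  1.92 -0.    0.98  1.64]
knob 55 55 mean [ 0.4874 -0.2283  0.135 ] min [ 0.473 -0.241  0.13 ] max [ 0.546 -0.216  0.139]
bar 359 321 mean [ 0.5763 -0.2245  0.1396] min [ 0.544 -0.233  0.134] max [ 0.609 -0.216  0.144]
((576.6343994140625, -224.9369659423828), (64.31195068359375, 16.285470962524414), 1.735255241394043)
dir deg -178.13639115370916
knob few 0
bar 221 137 mean [ 0.579  -0.2188  0.1376] min [ 0.549 -0.227  0.133] max [ 0.609 -0.214  0.142]
((579.0267944335938, -221.444091796875), (60.00065994262695, 12.241328239440918), 3.2758452892303467)
dir deg -178.26388472525747
```

View pics/top3.png

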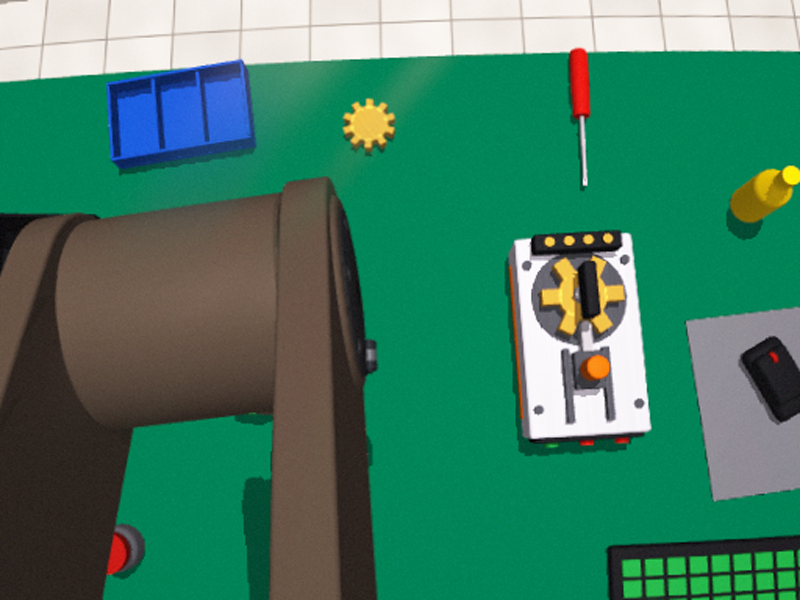

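View pics/side3.png

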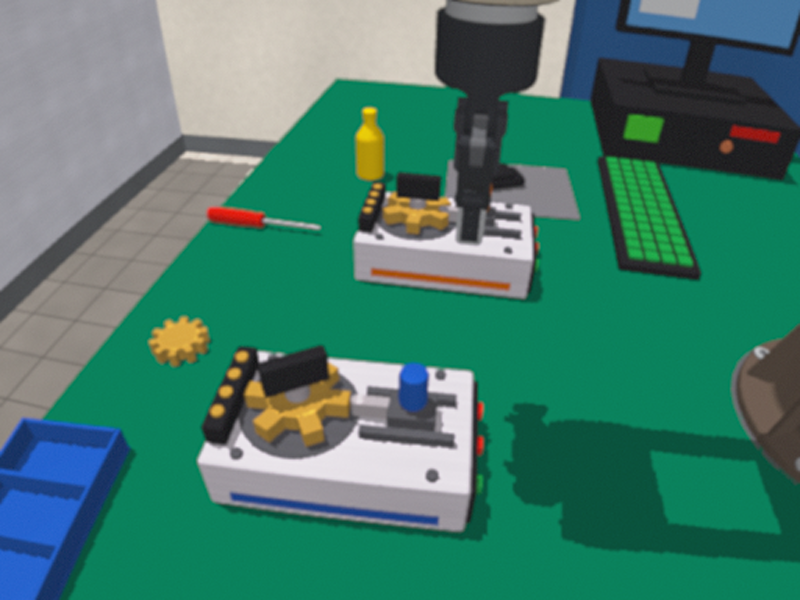

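The top picture shows the orange knob at (597,368), pushed in, with the tooth in the gap at (587,335) and the bar along the slide. The side picture shows the blue fixture unchanged and the arm clear. I hand in.

```bash
python3 -c "
from cell import r
print(r.job_done())"
```

```text
the job is handed in; nothing more can be done
None
```

I turned the orange spindle about 30° clockwise by its bar, so a gap faced the tooth. I then gripped the orange knob, slid it home to its stop, released it, and moved the arm clear before handing in.

- **Knob travel:** the arm moved about 23 mm while holding the knob, then met the stop with a reaction of about 29 N. In the top picture, the knob ends about 90 mm from the spindle axis; 91 mm is fully home.
- **Spindle angle:** the bar lies within about 1° of the slide direction, and the tooth sits in the gap.
- **Blue fixture:** it looked unchanged in the last side picture. I compared it by eye and did not measure it.
- **Disagreements and gaps:**
  - The two cameras differed by 3 to 5 mm on the bar's position. Gripping the bar settled it.
  - In the last side picture the gripper hid the orange knob, so only the top camera and the arm's own readings confirm its final position.
- **Time and contact:** the clock read about 10.4 s before hand-in, with nothing touching the robot.

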